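# Fit a sanding drum to the spindle sander

### The job

Take the middle-sized (38 mm) sanding drum out of its rack and fit it to the sander: enter its taper shank in the spindle, turn the drum under light pressure until the slot under its collar drops over the two drive dogs, then press it fully home with a firm push of 15 to 20 N, so that the spindle gives a little on its spring, and let go. Do not force it (never more than about 25 N), and leave the other drums and everything else lying about where they are.

Things in the scene. Friction and masses are not known exactly. Their poses are not given: they have to be found in the camera images.
- drum: The drum to fit: upright brown abrasive sleeve 38 mm in diameter on a steel arbor, 0.35 to 0.6 kg, in any of the rack's three places, collar resting on the rack's top. Origin: on its axis at the underside of its dark drive collar; z up the axis. Collar 46 mm wide, z 0 to 13 mm. Its x axis (the slot) starts within 0.4 rad of the rack's x axis.
- drum_grip (a point): Point on the drum's axis at z = 70 mm, the place to grip the sleeve. The sleeve spans z 16 to 96 mm; a washer, nut and stud above it reach z = 109 mm.
- drum_slot (a point): Point on the drum's axis at its origin (z = 0), at the middle of the drive slot: 10 mm wide, 8 mm deep, open below, right across the collar's underside along the drum's x axis. A half turn gives the same fit.
- drum_tip (a point): Tip of the drum's steel taper shank, on its axis 46 mm below its origin. The shank is 17 mm wide at the tip and 30 mm at the collar.
- quill: The sander's spindle assembly: quill with the spindle nose in it. Origin: on the axis at the nose face; z up; axes parallel to the sander's (they do not turn with the nose). A load of up to about 9 N, the drum's weight included, does not move it; beyond that it sinks on its spring 1 mm per 2.5 N. The nose turns only stiffly (0.6 N m), so light pressure does not drag it round.
- nose (a point): Centre of the spindle nose's face, at the mouth of the taper bore, 4 mm below the table top; axes as quill. The nose is steel, 50 mm wide; the bore is 30 mm wide at the mouth and narrows 7 mm in 24 mm of depth. With the slot over the dogs the taper seats with the drum's origin about 1 mm above the nose face.
- dogs (a point): Same point as nose, for the two drive dogs: blocks 7 mm wide and 7 mm high on the nose face, opposite one another, 16 to 23 mm from the axis. The line through them lies within 0.8 rad, either way, of the sander's x axis; it is not reported, see or feel for it. A collar resting on the dogs has its origin 7 mm up and 0.8 mm of play all round.
- sander: Spindle sander let into the bench: green casing, steel table 300 mm (x) by 360 mm (y) with its top 110 mm above the bench; the spindle stands in a 95 mm round opening at its centre. Origin: on the spindle axis at bench height; z up.
- drum_small: The small drum, sleeve 19 mm in diameter, otherwise the same shape; leave it in the rack. Origin and axes as for the drum.
- drum_large: The large drum, sleeve 60 mm in diameter, otherwise the same shape; leave it in the rack. Origin and axes as for the drum.
- rack: Plywood drum rack fixed to the bench, 95 mm (x) by 275 mm (y), 75 mm high, three holes 36 mm wide in its top, 88 mm apart along y. Origin: centre of its underside. The drums stand 109 mm above its top.
- crepe_stick: Tan rubber cleaning stick 30 x 110 x 30 mm lying on the sander's table; origin under its centre. Leave it alone.
- insert_ring: Steel table insert ring 93 mm across, 6 mm thick, lying on the bench; origin under its centre. Leave it alone.
- spanner: Open-ended spanner 170 mm long lying on the bench; origin at its middle. Leave it alone.
- bowl: Turned wooden bowl 130 mm wide, 55 mm high; origin under its centre. Leave it alone.
- wax_jar: Jar of wax 72 mm wide, 65 mm high; origin under its centre. Leave it alone.
- cork_block: Cork sanding block 115 x 65 x 35 mm; origin under its centre. Leave it alone.
There are look-alikes about, which are no part of the job. What is shaped like the drum but green or turquoise is not meant.

How it is judged:
By the outcome, as a careful person would: the job done as asked, in the order asked, and still so for the second after the job is handed in, with the robot touching nothing.
It also fails if it takes over 72 s, if anything falls off the work surface, if the arm or the gripper's body presses on something with over 40 N, if the wrist force passes 120 N, or if a joint passes its speed limit or range.

### The arm

A 6-joint arm with a two-finger parallel gripper is mounted at the origin on the work surface. World frame = base frame: x ahead of the robot, y to its left, z up, the work surface at z = 0. Lengths are in m, angles in rad, forces in N, time in s.
With the tool pointing down it reaches from about 0.375 to 0.975 m from the base axis. Payload 3.8 kg.
Tool frame: the origin (TCP) lies at the very end of the fingers, on their centre line; the grasp point (between the pads) lies 19 mm behind it; z points along the fingers, y is the line along which they close (so a half turn about z gives the same grasp; the last joint's range is limited). The gripper opens to 85 mm and grips with 20 to 120 N. Pads are 22 mm wide; open, the fingers measure 114 mm over their backs; the gripper's body (76 mm by 85 mm) begins 54 mm behind the grasp point. The pads swing forward as they close: fully open they stand 13 mm farther back than shut.
Start: joints at [1.189, 0.264, 1.604, -0, 1.274, -0.037], TCP at [0.228, 0.635, 0.231] pointing down, gripper open.
Joint ranges: [-2.63, 2.63], [-0.94, 2.18], [0.31, 2.57], [-1.31, 4.45], [0, 2.66], [-2.55, 2.55]. Speed limits (rad/s): [2.57, 2.57, 3.14, 3.14, 3.14, 3.14].

### API

Orientations are given as a rotation vector (axis times angle).
In Python, from workcell import read_state, read_camera, calibration, finish_job gives the robot as it stands.
- The arm moves only by the tool step_arm, never from a script. Its argument "commands" is a list of rows, each an object of numbers: "fingers": the gripper's target within -1 to 1 (shut at 1, half-way at 0, fully open at -1); "dx", "dy", "dz": the shift along the tool's x, y, z in m; "roll": the turn about the tool's z in degrees. In form: [{"fingers": .., "dx": .., "dy": .., "dz": .., "roll": ..}, ...]. A call has 1 to 8 rows; each row is the pose to reach, as a shift and turn from the pose commanded when the call began, along the tool's axes at that moment; what a row does not reach only later rows make up. A row lasts 1/8 s, in which the tool goes at most 62.5 mm and 10.7 degrees, less where a joint would pass 70% of its speed; a pose out of reach is approached as far as the arm can. A call with a gripper value outside its range is refused whole. The fingers move at their own pace and stop on an object; "squeeze" is the grip in N (left out, the last holds). Time passes only in rows, so rows that repeat a pose let the fingers close. It gives the time, the measured TCP pose, the force, the opening and the grip force at its end, in the units of the state.
- read_state(): the state, without advancing time (a new reading comes with each control period).
- read_camera(name): name is "scene" or "top"; returns (picture, depth): 420x560x3 uint8, blue, green, red; 420x560 float32, m along the optical axis (not along the pixel's ray), 0 where there is no reading.
- calibration(name): a dict with "intrinsics" (3x3 intrinsics, pixels), "world_to_cam" (4x4, takes a point from world to camera coordinates). Camera axes: x right, y up, looking along -z (the intrinsics and any distortion apply to the point x, -y, -z); pixel columns grow to the right and rows downward; lengths in m; the calibration is good to about 2 mm. A picture is of the moment at which its call begins. calibration takes no time and is no camera call.
- finish_job(): hands the job in; it is judged then, once.
The state is a dict: "time": time; "q": joint angles; "joint_vel": joint speeds; "joint_torque": joint torques, N m; "tool_pos": TCP position; "tcp_rot": TCP orientation; "wrist_force": force on the tool from outside, world axes, zero at the start; "torque": the same for the moment, N m; "width": opening from 0.0 (shut) to 1.0 (fully open); "grip_force": force on a finger pad.
Only numpy, scipy, OpenCV 4.12 (cv2) and the standard library are available. Lean on these libraries where they do the work, as an engineer would, in place of code of your own. Each camera call takes 0.05 s, during which the arm holds its last target. There are 200 camera calls.

## Working session

There is one attempt and no reset: what is moved stays moved. The work goes in short steps, Python scripts to look and compute and a tool call to move; the robot and the scene stay as the last step left them, time stands still between calls to the robot, and variables do not carry over. Pictures are saved under pics/ and viewed, at most 10 in all, crops included, and the job is handed in when it is done.

Besides the shell and the picture viewer there is one more tool, called after "Request:" as name(argument=value, ...), one argument or row to a line, values as JSON. step_arm: Moves the arm, as the interface text tells. Its arguments: {"type":"object","properties":{"commands":{"type":"array","items":{"type":"object","properties":{"fingers":{"type":"number"},"dx":{"type":"number"},"dy":{"type":"number"},"dz":{"type":"number"},"roll":{"type":"number"}}}},"squeeze":{"type":"number"}},"required":["commands"]}

```bash
mkdir -p pics; cat > h.py <<'E'
import numpy as np, cv2
from workcell import *
def shot(n):
    im,d=read_camera(n); cv2.imwrite(f'pics/_{n}.png',im); np.save(f'pics/{n}_d.npy',d); return im,d
def pt(n,u,v,depth):
    c=calibration(n);K=np.array(c['intrinsics']);T=np.linalg.inv(np.array(c['world_to_cam']))
    x=(u-K[0,2])/K[0,0]*depth;y=(v-K[1,2])/K[1,1]*depth
    return (T@np.array([x,-y,-depth,1]))[:3]
def ray(n,u,v,z):
    a=pt(n,u,v,.1);b=pt(n,u,v,1.);return a+(b-a)*(z-a[2])/(b[2]-a[2])
def proj(n,p):
    c=calibration(n);K=np.array(c['intrinsics']);q=np.array(c['world_to_cam'])@np.r_[p,1]
    return K[0,0]*q[0]/-q[2]+K[0,2],K[1,1]*-q[1]/-q[2]+K[1,2]
E
python3 - <<'E'
from h import *
a,_=shot('scene');b,_=shot('top')
cv2.imwrite('pics/a1.png',a);cv2.imwrite('pics/b1.png',b)
print(read_state())
for n in('scene','top'):
    c=calibration(n);print(c,np.linalg.inv(np.array(c['world_to_cam']))[:3,3])
E
```

```text
{'time': 0.1, 'q': array([ 1.18910301e+00,  2.64698261e-01,  1.60525589e+00, -1.06646751e-05,
        1.27369489e+00, -3.69234129e-02]), 'joint_vel': array([ 9.76276153e-05, -1.65259454e-03, -2.60173677e-03,  7.53106294e-04,
        5.61048687e-04, -5.55753765e-04]), 'joint_torque': array([ 3.33837315e-04, -5.16716731e+01, -3.68586445e+01, -1.79861918e-04,
        6.47514593e-03,  1.06151052e-05]), 'tool_pos': array([0.22790786, 0.63465169, 0.23006278]), 'tcp_rot': array([-0.53880835, -3.0946176 ,  0.00316257]), 'wrist_force': array([-0.30847576, -0.20769156, -0.67581636]), 'torque': array([0.00157132, 0.04028355, 0.00667954]), 'grip_force': 0.0, 'width': 1.0005201944330304}
{'intrinsics': array([[414.8053382 ,   0.        , 274.99892844],
       [  0.        , 414.8053382 , 200.03351248],
       [  0.        ,   0.        ,   1.        ]]), 'world_to_cam': array([[-0.64936605,  0.76035072, -0.01380285,  0.28171016],
       [-0.66341192, -0.5575174 ,  0.49905809,  0.36135132],
       [ 0.37176385,  0.33322836,  0.8664586 , -1.25642837],
       [ 0.        ,  0.        ,  0.        ,  1.        ]])} [0.88975243 0.40593869 0.91219627]
{'intrinsics': array([[417.0528818 ,   0.        , 285.82165232],
       [  0.        , 417.0528818 , 211.26709559],
       [  0.        ,   0.        ,   1.        ]]), 'world_to_cam': array([[-0.02541176, -0.99937886,  0.02441597,  0.07867142],
       [ 0.99456902, -0.02280849,  0.10154922, -0.55538515],
       [-0.10092925,  0.02686391,  0.99453085, -1.21353525],
       [ 0.        ,  0.        ,  0.        ,  1.        ]])} [0.43188684 0.09855536 1.26137634]
```

View pics/a1.png

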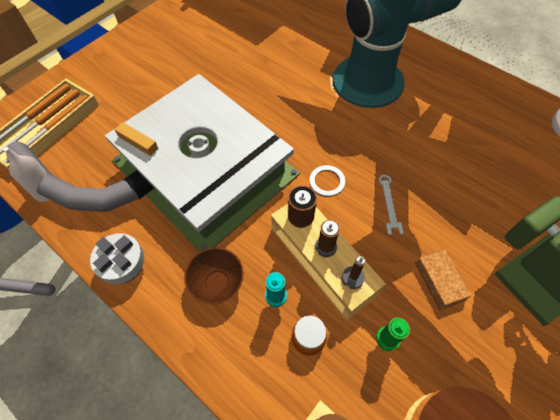

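View pics/b1.png

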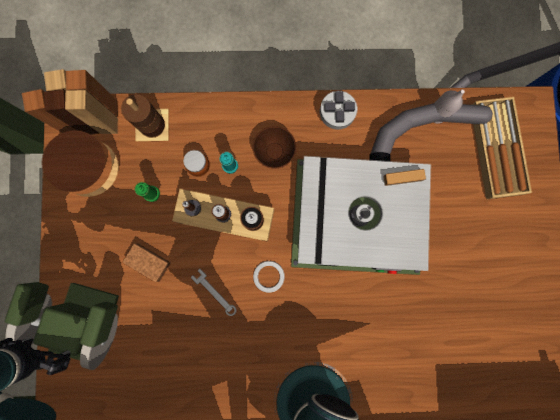

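```bash
python3 - <<'E'
from h import *
a=cv2.imread('pics/_scene.png');b=cv2.imread('pics/_top.png')
def c(i,x0,y0,w,h): return cv2.resize(i[y0:y0+h,x0:x0+w],(400,300),interpolation=cv2.INTER_CUBIC)
cv2.imwrite('pics/c1.png',np.vstack([np.hstack([c(a,264,175,136,102),c(b,160,175,120,90)]),np.hstack([c(a,170,121,60,45),c(b,337,192,60,45)])]))
d=np.load('pics/top_d.npy');ds=np.load('pics/scene_d.npy')
for u,v in((190,207),(220,212),(252,217)): print(ray('top',u,v,.184))
for u,v in((302,197),(329,229),(359,262)): print(ray('scene',u,v,.184))
print(ray('top',366,213,.11),ray('scene',198.5,142.5,.11))
E
```

```text
[0.55799262 0.31694074 0.184     ]
[0.54322356 0.23979102 0.184     ]
[0.52831831 0.15739126 0.184     ]
[0.5365884  0.16328308 0.184     ]
[0.55918032 0.24845503 0.184     ]
[0.5779217  0.33189584 0.184     ]
[ 0.53875232 -0.15595969  0.11      ] [ 0.54248239 -0.15004203  0.11      ]
```

View pics/c1.png

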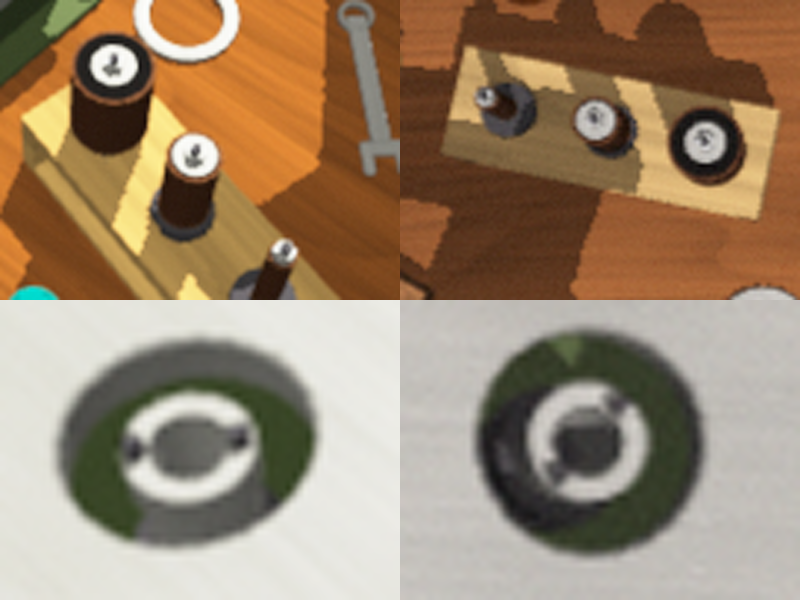

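```bash
cat >> h.py <<'E'
def blob(n,im,x0,y0,x1,y1,thr=150,hull=True):
    s=cv2.resize(im[y0:y1,x0:x1],None,fx=8,fy=8,interpolation=cv2.INTER_CUBIC)
    m=((s.min(2)>thr)*255).astype(np.uint8)
    cs=cv2.findContours(m,cv2.RETR_EXTERNAL,cv2.CHAIN_APPROX_NONE)[0]
    c=max(cs,key=cv2.contourArea);e=cv2.fitEllipse(cv2.convexHull(c))
    return (e[0][0]+.5)/8-.5+x0,(e[0][1]+.5)/8-.5+y0,np.array(e[1])/8
def tri(p,q):
    A=[];B=[]
    for n,(u,v) in(('scene',p),('top',q)):
        o=pt(n,u,v,0.);d=pt(n,u,v,1.)-o;d/=np.linalg.norm(d);P=np.eye(3)-np.outer(d,d);A.append(P);B.append(P@o)
    x=np.linalg.lstsq(np.vstack(A),np.r_[B[0],B[1]],rcond=None)[0];return x,np.linalg.norm(np.vstack(A)@x-np.r_[B[0],B[1]])
E
python3 - <<'E'
from h import *
a=cv2.imread('pics/_scene.png');b=cv2.imread('pics/_top.png')
S=lambda *k:print(k[0],k[1:])
for nm,s,t in(('mid',(318,216,342,240),(212,202,228,220)),('large',(290,186,314,208),(243,208,262,227)),('nose',(186,134,211,152),(354,202,376,224))):
    p=blob('scene',a,*s);q=blob('top',b,*t);print(nm,p,q,tri(p[:2],q[:2]))
    z=.106 if nm=='nose' else .174
    print(ray('scene',*p[:2],z),ray('top',*q[:2],z))
f=lambda p,x,y,w,ox,oy:(p)
d1,d2=ray('top',369.85-.4,207.6-.4,.113),ray('top',360.25-.4,217.5-.4,.113)
e1,e2=ray('scene',189.95,143.5,.113),ray('scene',206,141.55,.113)
for x,y in((d1,d2),(e1,e2)):
    v=x-y;print(x,y,(x+y)/2,np.linalg.norm(v),np.degrees(np.arctan2(v[1],v[0])))
# rack edge & slits in table: direction from rack corners, top view z=.075
R=[(160+(x-400)/3.333,175+y/3.333) for x,y in((468,47),(778,110),(758,218),(442,150))]
R=[ray('top',*r,.075) for r in R];print(R)
for i,j in((0,1),(3,2),(0,3),(1,2)):
    v=R[i]-R[j];print(np.degrees(np.arctan2(v[1],v[0])))
print('rackc',sum(R)/4)
from scipy.spatial.transform import Rotation as Q
print(Q.from_rotvec(read_state()['tcp_rot']).as_matrix())
E
```

```text
mid (329.8564052581787, 227.3103485107422, array([14.30875397, 15.99013519])) (218.1721510887146, 210.65761280059814, array([10.84795475, 11.10828209])) (array([0.54868653, 0.24545962, 0.17096694]), np.float64(0.0012821417618091805))
[0.55058323 0.24536288 0.174     ] [0.54788978 0.24582404 0.174     ]
large (302.2473449707031, 196.67915725708008, array([13.81469822, 15.86104774])) (251.13346099853516, 217.29824924468994, array([11.57675934, 11.67818069])) (array([0.52915326, 0.15969172, 0.17150675]), np.float64(0.0011277357816981384))
[0.53081204 0.15986211 0.174     ] [0.52848394 0.16021016 0.174     ]
nose (198.44191551208496, 145.49454498291016, array([10.10863972, 18.98305702])) (366.3028373718262, 214.1424684524536, array([12.77371216, 15.866045  ])) (array([ 0.53771747, -0.16235268,  0.08308   ]), np.float64(0.0005084102026856009))
[ 0.54725353 -0.14633685  0.106     ] [ 0.5358959  -0.15755033  0.106     ]
[ 0.55447003 -0.16568235  0.113     ] [ 0.52743867 -0.13762223  0.113     ] [ 0.54095435 -0.15165229  0.113     ] 0.03896235349460674 -46.0698088321194
[ 0.55923216 -0.16171619  0.113     ] [ 0.53004116 -0.13603055  0.113     ] [ 0.54463666 -0.14887337  0.113     ] 0.038882721502489524 -41.345080453271464
[array([0.62285555, 0.36620034, 0.075     ]), array([0.56248116, 0.10177197, 0.075     ]), array([0.47041182, 0.12085536, 0.075     ]), array([0.53475328, 0.38817386, 0.075     ])]
77.1386680531516
76.46677529668247
-14.004378009216625
-11.709997601837998
rackc [0.54762545 0.24425038 0.075     ]
[[-9.41154278e-01  3.37976408e-01 -7.56522889e-04]
 [ 3.37977249e-01  9.41152338e-01 -1.91219259e-03]
 [ 6.57273018e-05 -2.05535576e-03 -9.99997886e-01]]
```

Candidates: in the top view, rack drums at (190,207) small, (219,211) middle and (251,217) large. The green one at (147,192), the turquoise one at (229,161) and the brown thing at (143,115) are outside the rack. The enlarged crop confirms that the one meant is the centre rack drum, brown with a middle-width sleeve: scene (329,228), top (219,211). The crop also shows the two dogs on the nose, at scene (190,143) and (206,142), with their line at about -44° in world.

Request:
step_arm(
  commands=[
    {"fingers": -1,"dx": -0.434,"dy": -0.258,"dz": 0,"roll": 83},
    {"fingers": -1,"dx": -0.434,"dy": -0.258,"dz": 0,"roll": 83},
    {"fingers": -1,"dx": -0.434,"dy": -0.258,"dz": 0,"roll": 83},
    {"fingers": -1,"dx": -0.434,"dy": -0.258,"dz": 0,"roll": 83},
    {"fingers": -1,"dx": -0.434,"dy": -0.258,"dz": 0,"roll": 83},
    {"fingers": -1,"dx": -0.434,"dy": -0.258,"dz": 0,"roll": 83},
    {"fingers": -1,"dx": -0.434,"dy": -0.258,"dz": 0,"roll": 83},
    {"fingers": -1,"dx": -0.434,"dy": -0.258,"dz": 0,"roll": 83},
  ],
)

```text
time: 1.1
tool_pos: [0.547, 0.2477, 0.2309]
tcp_rot: [-2.459, -1.955, 0.001]
wrist_force: [0.2, 0.7, 0.1]
width: 1.0
grip_force: 0.0
```

Request:
step_arm(
  commands=[
    {"fingers": -1,"dx": 0,"dy": 0.0005,"dz": 0,"roll": 0},
    {"fingers": -1,"dx": -0.001,"dy": 0.001,"dz": 0.04,"roll": 0},
    {"fingers": -1,"dx": -0.001,"dy": 0.001,"dz": 0.08,"roll": 0},
    {"fingers": -1,"dx": -0.001,"dy": 0.001,"dz": 0.104,"roll": 0},
    {"fingers": -1,"dx": -0.001,"dy": 0.001,"dz": 0.104,"roll": 0},
  ],
)

```text
time: 1.72
tool_pos: [0.5441, 0.2482, 0.1242]
tcp_rot: [-2.451, -1.961, 0.01]
wrist_force: [0.2, 0.0, -0.1]
width: 1.003
grip_force: 0.0
```

```bash
python3 - <<'E'
from h import *
s=read_state();print(s['tool_pos'],s['wrist_force'],s['q'])
a,_=shot('scene');b,_=shot('top')
c=lambda i,x0,y0,w,h:cv2.resize(i[y0:y0+h,x0:x0+w],(400,300),interpolation=cv2.INTER_CUBIC)
cv2.imwrite('pics/c2.png',np.hstack([c(a,264,165,136,102),c(b,170,170,120,90)]))
E
```

```text
[0.54405324 0.24815851 0.12415168] [ 0.1938905   0.01714508 -0.07534324] [3.86076163e-01 2.12314905e-01 1.87422884e+00 4.14392137e-04
 1.06165791e+00 6.07153660e-01]
```

View pics/c2.png

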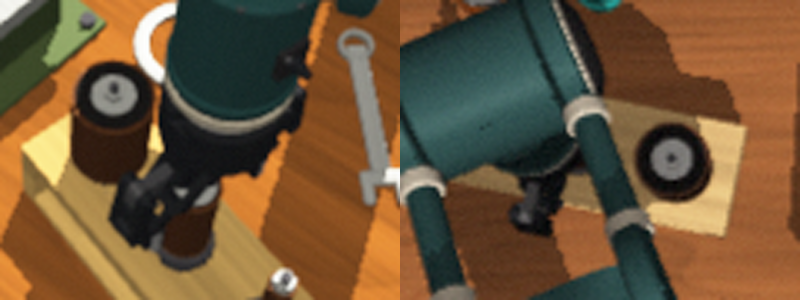

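The crop shows the open fingers straddling the middle drum, with the large drum clear on one side at crop (112,95). I'll nudge about 5 mm in tool y and close.

Request:
step_arm(
  commands=[
    {"fingers": -1,"dx": -0.0015,"dy": 0.005,"dz": -0.002,"roll": 0},
    {"fingers": -1,"dx": -0.0015,"dy": 0.005,"dz": -0.002,"roll": 0},
    {"fingers": 0,"dx": -0.0015,"dy": 0.005,"dz": -0.002,"roll": 0},
    {"fingers": 1,"dx": -0.0015,"dy": 0.005,"dz": -0.002,"roll": 0},
    {"fingers": 1,"dx": -0.0015,"dy": 0.005,"dz": -0.002,"roll": 0},
    {"fingers": 1,"dx": -0.0015,"dy": 0.005,"dz": -0.002,"roll": 0},
    {"fingers": 1,"dx": -0.0015,"dy": 0.005,"dz": -0.002,"roll": 0},
  ],
  squeeze=80,
)

```text
time: 2.7
tool_pos: [0.5513, 0.2458, 0.1296]
tcp_rot: [-2.454, -1.961, 0.001]
wrist_force: [-3.4, -0.4, 4.7]
width: 0.428
grip_force: 79.5
```

Request:
step_arm(
  commands=[
    {"fingers": 1,"dx": 0,"dy": 0,"dz": -0.02,"roll": 0},
    {"fingers": 1,"dx": 0,"dy": 0,"dz": -0.05,"roll": 0},
    {"fingers": 1,"dx": 0,"dy": 0,"dz": -0.1,"roll": 0},
    {"fingers": 1,"dx": 0,"dy": 0,"dz": -0.15,"roll": 0},
    {"fingers": 1,"dx": 0,"dy": 0,"dz": -0.18,"roll": 0},
    {"fingers": 1,"dx": 0,"dy": 0,"dz": -0.18,"roll": 0},
    {"fingers": 1,"dx": 0,"dy": 0,"dz": -0.18,"roll": 0},
  ],
)

```text
time: 3.58
tool_pos: [0.5507, 0.2454, 0.3073]
tcp_rot: [-2.454, -1.96, 0.004]
wrist_force: [-0.4, -0.6, -5.3]
width: 0.424
grip_force: 80.8
```

```bash
python3 - <<'E'
from h import *
s=read_state();print(s['tool_pos'],s['tcp_rot'],s['wrist_force'],s['torque'],s['q'])
a,d=shot('scene');b,_=shot('top')
p=s['tool_pos']-[0,0,.0546]
for z in(0,-.046):
  u,v=proj('scene',p+[0,0,z]);print(u,v)
  cv2.circle(a,(int(u+.5),int(v+.5)),0,(0,255,255),-1)
u,v=map(int,proj('scene',p));print(u,v)
cv2.imwrite('pics/c3.png',cv2.resize(a[v-50:v+40,u-60:u+60],(800,600),interpolation=cv2.INTER_CUBIC))
E
```

```text
[0.55073208 0.24535342 0.30727364] [-2.45394056 -1.96042411  0.00435094] [-0.3668556  -0.62889181 -5.3117916 ] [ 0.00750472  0.0206373  -0.05697784] [ 3.77869092e-01  9.25638478e-02  1.66522697e+00 -1.25933307e-04
  1.38666073e+00  6.00563385e-01]
334.18243820591664 208.15339721766142
331.5327555958125 219.78503101543234
334 208
```

View pics/c3.png

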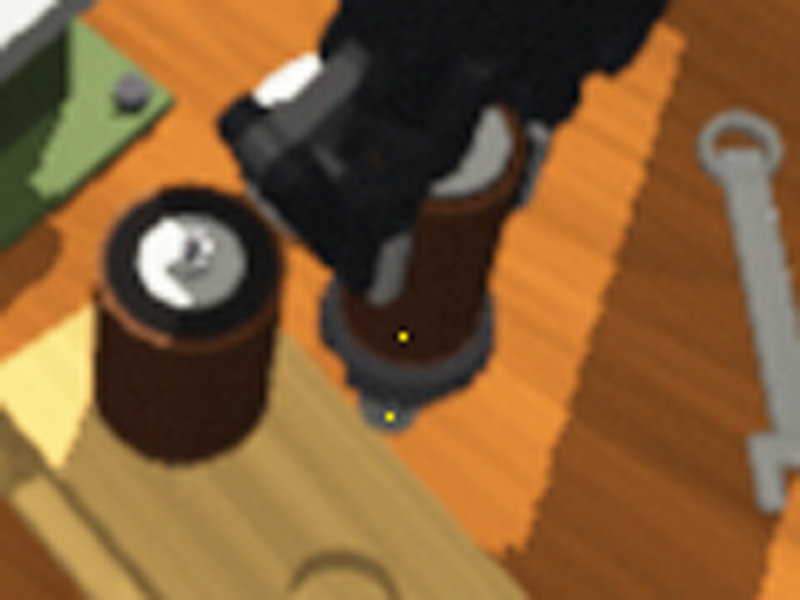

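The picture shows the drum held upright, with its tip at crop (389,412), which matches the projected TCP axis. I'll carry it over the sander.

Request:
step_arm(
  commands=[
    {"fingers": 1,"dx": -0.039,"dy": 0.008,"dz": 0,"roll": 0},
    {"fingers": 1,"dx": -0.093,"dy": 0.019,"dz": 0,"roll": 0},
    {"fingers": 1,"dx": -0.149,"dy": 0.031,"dz": 0,"roll": 0},
    {"fingers": 1,"dx": -0.206,"dy": 0.042,"dz": 0,"roll": 1},
    {"fingers": 1,"dx": -0.264,"dy": 0.054,"dz": 0,"roll": 2},
    {"fingers": 1,"dx": -0.322,"dy": 0.066,"dz": 0,"roll": 2},
    {"fingers": 1,"dx": -0.365,"dy": 0.075,"dz": 0,"roll": 2},
    {"fingers": 1,"dx": -0.388,"dy": 0.0796,"dz": 0,"roll": 2},
  ],
)

```text
time: 4.68
tool_pos: [0.5422, -0.1525, 0.3068]
tcp_rot: [-2.489, -1.913, 0.004]
wrist_force: [-0.5, 0.7, -4.5]
width: 0.427
grip_force: 80.6
```

Request:
step_arm(
  commands=[
    {"fingers": 1,"dx": 0,"dy": 0,"dz": 0.02,"roll": 0},
    {"fingers": 1,"dx": 0,"dy": 0,"dz": 0.05,"roll": 0},
    {"fingers": 1,"dx": 0,"dy": 0,"dz": 0.08,"roll": 0},
    {"fingers": 1,"dx": 0,"dy": 0,"dz": 0.09,"roll": 0},
    {"fingers": 1,"dx": 0,"dy": 0,"dz": 0.09,"roll": 0},
  ],
)

```text
time: 5.3
tool_pos: [0.5425, -0.1492, 0.2174]
tcp_rot: [-2.485, -1.917, 0.003]
wrist_force: [-0.1, 0.0, -3.8]
width: 0.43
grip_force: 80.8
```

```bash
python3 - <<'E'
from h import *
s=read_state();print(s['tool_pos'],s['tcp_rot'],s['wrist_force'],s['q'])
a,d=shot('scene');b,_=shot('top')
p=s['tool_pos']-[0,0,.0546]
for z in(0,-.046):
  u,v=proj('scene',p+[0,0,z]);print(u,v)
u,v=map(int,proj('scene',p))
w=cv2.resize(a[v-45:v+45,u-60:u+60],(800,600),interpolation=cv2.INTER_CUBIC)
for q,c in((p-[0,0,.046],(0,255,255)),(np.array([.5425,-.151,.106]),(255,0,255)),(p,(0,255,0))):
  x,y=proj('scene',q);cv2.circle(w,(int((x-u+60.5)*6.667),int((y-v+45.5)*6.667)),3,c,-1)
cv2.imwrite('pics/c4.png',w)
E
```

```text
[ 0.54252781 -0.14921386  0.21742378] [-2.48510047 -1.9168641   0.00297932] [-0.13581804  0.01279334 -3.76264579] [-3.12783408e-01  6.40888440e-02  1.86078198e+00  2.02486166e-04
  1.22035679e+00 -5.60991358e-02]
194.78681326349798 128.61005875424246
198.2360480914465 140.93944898695293
```

View pics/c4.png

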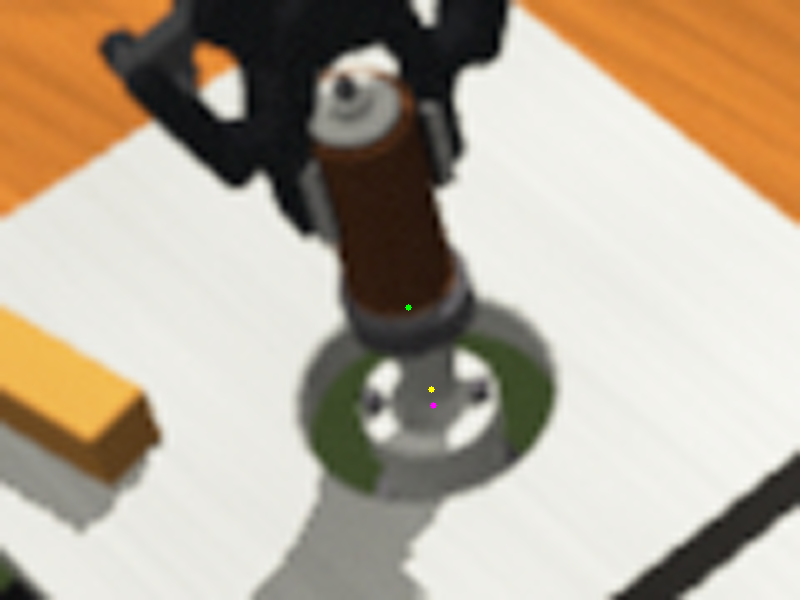

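The tip at crop (428,392) is almost over the nose centre at (430,402), with about 2 mm to correct in y. The dogs are at (373,402) and (480,392). I'll enter the bore.

Request:
step_arm(
  commands=[
    {"fingers": 1,"dx": -0.0017,"dy": 0.0005,"dz": 0.005,"roll": 0},
    {"fingers": 1,"dx": -0.0017,"dy": 0.0005,"dz": 0.015,"roll": 0},
    {"fingers": 1,"dx": -0.0017,"dy": 0.0005,"dz": 0.025,"roll": 0},
    {"fingers": 1,"dx": -0.0017,"dy": 0.0005,"dz": 0.035,"roll": 0},
    {"fingers": 1,"dx": -0.0017,"dy": 0.0005,"dz": 0.042,"roll": 0},
    {"fingers": 1,"dx": -0.0017,"dy": 0.0005,"dz": 0.042,"roll": 0},
  ],
)

```text
time: 6.15
tool_pos: [0.543, -0.1519, 0.1762]
tcp_rot: [-2.487, -1.917, 0.002]
wrist_force: [0.0, -0.6, -4.1]
width: 0.427
grip_force: 80.8
```

Request:
step_arm(
  commands=[
    {"fingers": 1,"dx": 0,"dy": 0,"dz": 0.002,"roll": 0},
    {"fingers": 1,"dx": 0,"dy": 0,"dz": 0.004,"roll": 0},
    {"fingers": 1,"dx": 0,"dy": 0,"dz": 0.006,"roll": 0},
    {"fingers": 1,"dx": 0,"dy": 0,"dz": 0.006,"roll": 0},
  ],
)

```text
time: 6.65
tool_pos: [0.5435, -0.1523, 0.1713]
tcp_rot: [2.488, 1.918, -0.001]
wrist_force: [-0.9, -1.9, -4.3]
width: 0.431
grip_force: 80.8
```

Request:
step_arm(
  commands=[
    {"fingers": 1,"dx": -0.0005,"dy": 0,"dz": 0.001,"roll": 0},
    {"fingers": 1,"dx": -0.0005,"dy": 0,"dz": 0.002,"roll": 0},
    {"fingers": 1,"dx": -0.0005,"dy": 0,"dz": 0.003,"roll": 0},
    {"fingers": 1,"dx": -0.0005,"dy": 0,"dz": 0.003,"roll": 0},
  ],
)

```text
time: 7.15
tool_pos: [0.5434, -0.1527, 0.1682]
tcp_rot: [2.488, 1.918, -0.001]
wrist_force: [-2.7, -2.4, -3.0]
width: 0.429
grip_force: 80.8
```

Request:
step_arm(
  commands=[
    {"fingers": 1,"dx": -0.0008,"dy": -0.0005,"dz": 0,"roll": 0},
    {"fingers": 1,"dx": -0.0008,"dy": -0.0005,"dz": 0.001,"roll": 0},
    {"fingers": 1,"dx": -0.0008,"dy": -0.0005,"dz": 0.001,"roll": 0},
  ],
)

```text
time: 7.52
tool_pos: [0.5431, -0.153, 0.1676]
tcp_rot: [2.488, 1.918, 0.001]
wrist_force: [-1.8, -0.7, -2.5]
width: 0.43
grip_force: 80.8
```

Request:
step_arm(
  commands=[
    {"fingers": 1,"dx": -0.0002,"dy": -0.0006,"dz": 0.001,"roll": 0},
    {"fingers": 1,"dx": -0.0002,"dy": -0.0006,"dz": 0.001,"roll": 0},
  ],
)

```text
time: 7.78
tool_pos: [0.543, -0.1531, 0.1674]
tcp_rot: [2.487, 1.917, 0.002]
wrist_force: [-1.4, 1.2, 3.4]
width: 0.427
grip_force: 81.0
```

Request:
step_arm(
  commands=[
    {"fingers": 1,"dx": 0,"dy": 0,"dz": 0,"roll": 2},
    {"fingers": 1,"dx": 0,"dy": 0,"dz": 0,"roll": 4},
    {"fingers": 1,"dx": 0,"dy": 0,"dz": 0,"roll": 5},
    {"fingers": 1,"dx": 0,"dy": 0,"dz": 0,"roll": 5},
  ],
)

```text
time: 8.28
tool_pos: [0.543, -0.1534, 0.1669]
tcp_rot: [2.569, 1.805, 0.002]
wrist_force: [-0.1, 1.7, 4.5]
width: 0.425
grip_force: 81.6
```

Request:
step_arm(
  commands=[
    {"fingers": 1,"dx": 0,"dy": 0,"dz": 0,"roll": 2},
    {"fingers": 1,"dx": 0,"dy": 0,"dz": 0,"roll": 4},
    {"fingers": 1,"dx": 0,"dy": 0,"dz": 0,"roll": 5},
    {"fingers": 1,"dx": 0,"dy": 0,"dz": 0,"roll": 5},
  ],
)

```text
time: 8.78
tool_pos: [0.543, -0.1534, 0.1668]
tcp_rot: [2.645, 1.693, 0.002]
wrist_force: [1.3, 0.2, 4.8]
width: 0.428
grip_force: 81.6
```

Request:
step_arm(
  commands=[
    {"fingers": 1,"dx": 0,"dy": 0,"dz": 0,"roll": 2},
    {"fingers": 1,"dx": 0,"dy": 0,"dz": 0,"roll": 4},
    {"fingers": 1,"dx": 0,"dy": 0,"dz": 0,"roll": 5},
    {"fingers": 1,"dx": 0,"dy": 0,"dz": 0,"roll": 5},
  ],
)

```text
time: 9.28
tool_pos: [0.5421, -0.1537, 0.1654]
tcp_rot: [2.717, 1.576, -0.001]
wrist_force: [4.6, -3.3, -4.3]
width: 0.423
grip_force: 80.8
```

Request:
step_arm(
  commands=[
    {"fingers": 1,"dx": -0.0002,"dy": 0.0008,"dz": 0,"roll": 1},
    {"fingers": 1,"dx": -0.0002,"dy": 0.0008,"dz": 0.001,"roll": 2},
    {"fingers": 1,"dx": -0.0002,"dy": 0.0008,"dz": 0.001,"roll": 2},
  ],
)

```text
time: 9.65
tool_pos: [0.5424, -0.1537, 0.1648]
tcp_rot: [-2.744, -1.528, 0.001]
wrist_force: [2.2, -3.4, -4.2]
width: 0.428
grip_force: 80.8
```

```bash
python3 -c "
from h import *
s=read_state();print(s['tool_pos'],s['wrist_force'],s['torque'])"
```

```text
[ 0.54235392 -0.15369007  0.16478979] [ 2.21047034 -3.43723831 -4.18783466] [-0.64268352 -0.6679286   0.05374633]
```

Request:
step_arm(
  commands=[
    {"fingers": 1,"dx": -0.0004,"dy": 0.0006,"dz": 0.0005,"roll": 0},
    {"fingers": 1,"dx": -0.0004,"dy": 0.0006,"dz": 0.0015,"roll": 0},
    {"fingers": 1,"dx": -0.0004,"dy": 0.0006,"dz": 0.0015,"roll": 0},
  ],
)

```text
time: 10.02
tool_pos: [0.5426, -0.154, 0.1633]
tcp_rot: [-2.743, -1.528, 0.001]
wrist_force: [1.3, -1.2, -4.0]
width: 0.425
grip_force: 80.8
```

```bash
python3 -c "
from h import *
s=read_state();print(s['tool_pos'],s['wrist_force'],s['torque'])"
```

```text
[ 0.54257868 -0.15404584  0.16333696] [ 1.31891536 -1.23941224 -4.02831334] [-0.32456324 -0.39340969 -0.03051176]
```

Request:
step_arm(
  commands=[
    {"fingers": 1,"dx": -0.0001,"dy": 0.0004,"dz": 0.0005,"roll": 0},
    {"fingers": 1,"dx": -0.0001,"dy": 0.0004,"dz": 0.0015,"roll": 0},
    {"fingers": 1,"dx": -0.0001,"dy": 0.0004,"dz": 0.0015,"roll": 0},
  ],
)

```text
time: 10.4
tool_pos: [0.5428, -0.1543, 0.1619]
tcp_rot: [-2.743, -1.528, 0.001]
wrist_force: [-0.7, 0.2, -4.1]
width: 0.425
grip_force: 80.9
```

```bash
python3 -c "
from h import *
s=read_state();print(s['tool_pos'],s['wrist_force'],s['torque'])"
```

```text
[ 0.54281477 -0.1543275   0.16192795] [-0.65628013  0.19651914 -4.13642024] [ 0.0246889  -0.03662965 -0.00327009]
```

Centred and free. I'll continue down to the seat.

Request:
step_arm(
  commands=[
    {"fingers": 1,"dx": 0,"dy": 0,"dz": 0.0005,"roll": 0},
    {"fingers": 1,"dx": 0,"dy": 0,"dz": 0.001,"roll": 0},
    {"fingers": 1,"dx": 0,"dy": 0,"dz": 0.001,"roll": 0},
  ],
)

```text
time: 10.78
tool_pos: [0.543, -0.1544, 0.1617]
tcp_rot: [-2.744, -1.528, 0.001]
wrist_force: [-3.3, 1.0, 3.8]
width: 0.431
grip_force: 81.6
```

Request:
step_arm(
  commands=[
    {"fingers": 1,"dx": 0,"dy": 0,"dz": 0.0005,"roll": 0},
    {"fingers": 1,"dx": 0,"dy": 0,"dz": 0.0005,"roll": 0},
  ],
)

```text
time: 11.02
tool_pos: [0.543, -0.1544, 0.1613]
tcp_rot: [-2.744, -1.529, 0.001]
wrist_force: [-5.1, 2.9, 4.3]
width: 0.427
grip_force: 81.9
```

Request:
step_arm(
  commands=[
    {"fingers": 1,"dx": 0,"dy": -0.0006,"dz": 0,"roll": 0},
    {"fingers": 1,"dx": 0,"dy": -0.0006,"dz": 0.0008,"roll": 0},
    {"fingers": 1,"dx": 0,"dy": -0.0006,"dz": 0.0015,"roll": 0},
    {"fingers": 1,"dx": 0,"dy": -0.0006,"dz": 0.0015,"roll": 0},
  ],
)

```text
time: 11.52
tool_pos: [0.5429, -0.1543, 0.1603]
tcp_rot: [2.744, 1.529, 0.0]
wrist_force: [-4.8, 2.2, 7.9]
width: 0.426
grip_force: 82.1
```

Request:
step_arm(
  commands=[
    {"fingers": 1,"dx": 0,"dy": -0.0004,"dz": 0.001,"roll": 0},
    {"fingers": 1,"dx": 0,"dy": -0.0004,"dz": 0.002,"roll": 0},
    {"fingers": 1,"dx": 0,"dy": -0.0004,"dz": 0.002,"roll": 0},
  ],
)

```text
time: 11.9
tool_pos: [0.5429, -0.1543, 0.159]
tcp_rot: [2.744, 1.529, 0.001]
wrist_force: [-6.3, 1.9, 10.4]
width: 0.426
grip_force: 82.4
```

Request:
step_arm(
  commands=[
    {"fingers": 1,"dx": -0.0005,"dy": -0.0009,"dz": 0.001,"roll": 0},
    {"fingers": 1,"dx": -0.0005,"dy": -0.0009,"dz": 0.002,"roll": 0},
    {"fingers": 1,"dx": -0.0005,"dy": -0.0009,"dz": 0.0025,"roll": 0},
    {"fingers": 1,"dx": -0.0005,"dy": -0.0009,"dz": 0.0025,"roll": 0},
  ],
)

```text
time: 12.4
tool_pos: [0.5428, -0.1543, 0.1576]
tcp_rot: [2.743, 1.528, 0.004]
wrist_force: [-5.6, 3.1, 13.6]
width: 0.429
grip_force: 82.7
```

Request:
step_arm(
  commands=[
    {"fingers": 1,"dx": 0,"dy": -0.0004,"dz": 0.0006,"roll": 0},
    {"fingers": 1,"dx": 0,"dy": -0.0004,"dz": 0.0012,"roll": 0},
    {"fingers": 1,"dx": 0,"dy": -0.0004,"dz": 0.0012,"roll": 0},
    {"fingers": 1,"dx": 0,"dy": -0.0004,"dz": 0.0012,"roll": 0},
  ],
)

```text
time: 12.9
tool_pos: [0.5427, -0.1543, 0.157]
tcp_rot: [2.742, 1.528, 0.004]
wrist_force: [-5.8, 1.9, 15.3]
width: 0.429
grip_force: 82.9
```

```bash
python3 -c "
from h import *
s=read_state();print(s['tool_pos'],s['wrist_force'],s['torque'])"
```

```text
[ 0.54271348 -0.15426944  0.15696692] [-5.83284625  1.88277417 15.29634954] [0.68228261 1.25737477 0.00721942]
```

Request:
step_arm(
  commands=[
    {"fingers": 1,"dx": 0,"dy": 0,"dz": -0.003,"roll": 0},
    {"fingers": 1,"dx": 0,"dy": 0,"dz": -0.006,"roll": 0},
    {"fingers": 1,"dx": 0,"dy": 0,"dz": -0.007,"roll": 0},
    {"fingers": 1,"dx": 0,"dy": 0,"dz": -0.007,"roll": 0},
  ],
)

```text
time: 13.4
tool_pos: [0.5425, -0.1543, 0.1613]
tcp_rot: [2.742, 1.528, 0.003]
wrist_force: [1.0, 0.1, 4.0]
width: 0.428
grip_force: 81.8
```

Request:
step_arm(
  commands=[
    {"fingers": 0.2,"dx": 0,"dy": 0,"dz": 0,"roll": 0},
    {"fingers": 0,"dx": 0,"dy": 0,"dz": 0,"roll": 0},
    {"fingers": -0.5,"dx": 0,"dy": 0,"dz": 0,"roll": 0},
    {"fingers": -1,"dx": 0,"dy": 0,"dz": 0,"roll": 0},
    {"fingers": -1,"dx": 0,"dy": 0,"dz": 0,"roll": 0},
    {"fingers": -1,"dx": 0,"dy": 0,"dz": 0,"roll": 0},
    {"fingers": -1,"dx": 0,"dy": 0,"dz": 0,"roll": 0},
  ],
)

```text
time: 14.28
tool_pos: [0.5411, -0.1539, 0.1606]
tcp_rot: [2.744, 1.529, -0.0]
wrist_force: [-0.1, 0.0, -0.4]
width: 1.001
grip_force: 0.0
```

Request:
step_arm(
  commands=[
    {"fingers": -1,"dx": 0,"dy": 0,"dz": -0.02,"roll": 0},
    {"fingers": -1,"dx": 0,"dy": 0,"dz": -0.06,"roll": 0},
    {"fingers": -1,"dx": 0,"dy": 0,"dz": -0.1,"roll": 0},
    {"fingers": -1,"dx": 0,"dy": 0,"dz": -0.14,"roll": 0},
    {"fingers": -1,"dx": 0,"dy": 0,"dz": -0.18,"roll": 0},
    {"fingers": -1,"dx": 0,"dy": 0,"dz": -0.18,"roll": 0},
  ],
)

```text
time: 15.02
tool_pos: [0.5434, -0.1546, 0.3474]
tcp_rot: [2.738, 1.525, 0.011]
wrist_force: [-0.1, 0.5, -0.0]
width: 0.999
grip_force: 0.0
```

```bash
python3 - <<'E'
from h import *
print(read_state()['wrist_force'])
a,d=shot('scene');b,_=shot('top')
u,v=map(int,proj('scene',[.5425,-.1535,.15]))
w=cv2.resize(a[v-45:v+45,u-60:u+60],(800,600),interpolation=cv2.INTER_CUBIC)
for z,c in((.203,(0,255,0)),(.113,(255,0,255))):
  x,y=proj('scene',[.5425,-.154,z]);cv2.circle(w,(int((x-u+60.5)*6.667),int((y-v+45.5)*6.667)),3,c,-1)
cv2.imwrite('pics/c5.png',w)
E
```

```text
[-0.06301666  0.49898462 -0.03262162]
```

View pics/c5.png

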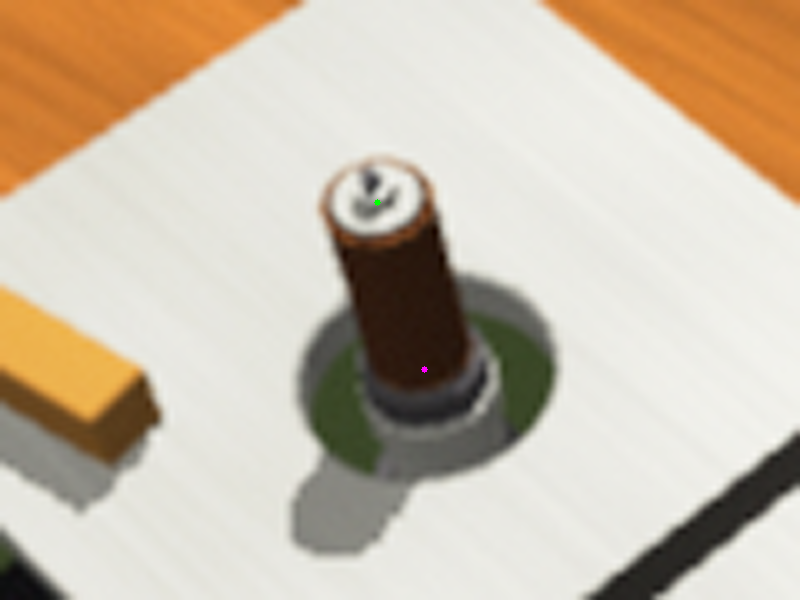

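The drum stands upright, its collar flush on the nose at crop (430,400) and the washer at (377,197), where a seated drum should be. The gripper is well clear.

```bash
python3 -c "
from workcell import *
print(finish_job())"
```

```text
the job is handed in; nothing more can be done
None
```

I fitted the 38 mm drum to the spindle with its slot over the dogs, pressed it home with about 15 N at the wrist (about 19.5 N on the spindle counting the drum's weight), let go and handed the job in; the other drums and loose items were not touched as far as I saw.

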